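# Seat a row of reagent stoppers along a curved carrier

## Robot

A 6-joint arm with a two-finger parallel gripper is mounted at the origin on the work surface. World frame = base frame: x ahead of the robot, y to its left, z up, the work surface at z = 0. Lengths are in m, angles in rad, forces in N, time in s.
With the tool pointing down it reaches from about 0.3 to 0.875 m from the base axis. Payload 4.2 kg.
Tool frame: the origin (TCP) lies midway between the tips of the shut fingers; the grasp point (between the pads) lies 19 mm behind it (grip_depth is the distance from the TCP to the grasp point, in m); z points along the fingers, y is the direction in which the jaws open and shut (so a half turn about z gives the same grasp; the last joint's range is limited). The gripper opens to 85 mm and grips with 20 to 120 N. Pads are 22 mm wide; open, the fingers measure 114 mm over their backs; the gripper's body (76 mm by 85 mm) begins 54 mm behind the grasp point. The pads swing forward as they close: fully open they stand 13 mm farther back than shut.
Start: joints at [1.115, 0.32, 1.565, -0, 1.257, -0.02], TCP at [0.243, 0.521, 0.231] pointing down, gripper open.
Joint ranges: [-3.11, 3.11], [-0.84, 2.01], [0.21, 2.61], [-1.34, 4.49], [0.05, 2.63], [-2.56, 2.56]. Speed limits (rad/s): [2.57, 2.57, 3.14, 3.14, 3.14, 3.14].

## Interface

Orientations are given as a unit quaternion [w, x, y, z].
In Python, from bench import * gives the robot as it stands. The module is installed in compiled form; this text tells all that it offers.
- The arm moves only by the tool send_rows, never from a script. Its argument "series" is a list of rows, each an object with "turn": the turn, a rotation vector about the tool's x, y, z in degrees, a list of three; "translation": the shift along the tool's x, y, z in cm, a list of three; "hand": the opening, from -1 (shut) to 1 (fully open). In form: [{"turn": [ax, ay, az], "translation": [x, y, z], "hand": hand}, ...]. A call has 1 to 12 rows; each row is the pose to reach, as a shift and turn from the pose measured when the call began, along the tool's axes at that moment; what a row does not reach only later rows make up. A row lasts 1/10 s, in which the tool goes at most 50 mm and 8.59 degrees, less where a joint would pass 70% of its speed; a pose out of reach is approached as far as the arm can. A call with a gripper value outside its range is refused whole. The fingers move at their own pace and stop on an object; "squeeze" is the grip in N (left out, the last holds). Time passes only in rows, so rows that repeat a pose let the fingers close. It gives the time, the measured TCP pose, the force and the opening at its end, in the units of the state.
- observe(): the state, without advancing time (a new reading comes with each control period).
- snapshot(name): name is "scene" or "top"; returns a dict with "pixels" (400x640x3 uint8, red, green, blue), "fx", "fy", "cx", "cy" (pixels), "cam_to_world" (4x4, takes a point from camera to world coordinates). Camera axes: x right, y down, z forward; pixel columns grow to the right and rows downward; lengths in m; the calibration is good to about 2 mm. A picture is of the moment at which its call begins. There is no depth.
- job_done(): hands the job in, once; it reports no verdict.
The state is a dict: "time": time; "joints": joint angles; "qd": joint speeds; "tau": joint torques, N m; "eef_pos": TCP position; "orientation": TCP orientation; "force": force on the tool from outside, world axes, zero at the start; "torque": the same for the moment, N m; "finger_gap": finger opening in m.
Only numpy, scipy, OpenCV 4.12 (cv2) and the standard library are available. Lean on these libraries where they do the work, as an engineer would, in place of code of your own. Each camera call takes 0.05 s, during which the arm holds its last target.

## Task

Seat the four black rubber stoppers of the curved reagent carrier: begin at the bottle next to its lift handle and trace the row along its curve with the fingertips, pressing each stopper in turn gently all the way down onto its bottle. On the way from one stopper to the next keep the fingertips over the row and no more than 3 cm above the stopper tops. Grasp and lift nothing, do not shift the carrier, and leave the vials and everything else where they stand.

Things in the scene. Friction and masses are not known exactly. Their poses are not given: they have to be found in the camera images.
- carrier: grey curved carrier, loose, 1.4 to 2.1 kg, 140 x 210 mm, plate 12 mm thick. Origin: centre of its underside, z up; any yaw. Four amber bottles, 30 mm wide, fixed along an arc of radius 100 mm about its own (x, y) = (-85, 0) mm, at (-11, 67), (12, 24), (12, -24), (-11, -67) mm, 48.5 mm apart; neck rims 78 mm above the origin. It stays put when pressed straight down on a stopper
- handle_top (a point): top centre of the carrier's lift handle, a thin steel post with a steel crossbar 50 x 12 mm (a T), fixed beyond bottle 1 (59 mm from its axis) at (-62, 97) mm in the carrier's x, y; 110 mm above its origin
- stopper1_top (a point): centre of the flat top of the black rubber stopper in bottle 1 (the bottle next to the lift handle). Head 22 mm in diameter and 10 mm high; its soft top, 20 mm in diameter, gives about 1 mm per 4 N (5 mm at most) and springs back. Unpressed, the top is 88 mm above the carrier's origin when fully home, higher by as much as it stands proud
- stopper1 (a joint): how far stopper 1 has been pressed in, m: 0 = head 8 mm proud of the bottle's rim, 0.008 = fully home against a hard stop; starts between 0 and 0.004. It slides with about 3 N of friction, has no spring and stays where it is left; pulled up it goes negative
- stopper2_top (a point): centre of the flat top of the black rubber stopper in bottle 2 (bottle 2 counted from the lift handle). Head 22 mm in diameter and 10 mm high; its soft top, 20 mm in diameter, gives about 1 mm per 4 N (5 mm at most) and springs back. Unpressed, the top is 88 mm above the carrier's origin when fully home, higher by as much as it stands proud
- stopper2 (a joint): how far stopper 2 has been pressed in, m: 0 = head 8 mm proud of the bottle's rim, 0.008 = fully home against a hard stop; starts between 0 and 0.004. It slides with about 3 N of friction, has no spring and stays where it is left; pulled up it goes negative
- stopper3_top (a point): centre of the flat top of the black rubber stopper in bottle 3 (bottle 3 counted from the lift handle). Head 22 mm in diameter and 10 mm high; its soft top, 20 mm in diameter, gives about 1 mm per 4 N (5 mm at most) and springs back. Unpressed, the top is 88 mm above the carrier's origin when fully home, higher by as much as it stands proud
- stopper3 (a joint): how far stopper 3 has been pressed in, m: 0 = head 8 mm proud of the bottle's rim, 0.008 = fully home against a hard stop; starts between 0 and 0.004. It slides with about 3 N of friction, has no spring and stays where it is left; pulled up it goes negative
- stopper4_top (a point): centre of the flat top of the black rubber stopper in bottle 4 (the bottle farthest from the lift handle). Head 22 mm in diameter and 10 mm high; its soft top, 20 mm in diameter, gives about 1 mm per 4 N (5 mm at most) and springs back. Unpressed, the top is 88 mm above the carrier's origin when fully home, higher by as much as it stands proud
- stopper4 (a joint): how far stopper 4 has been pressed in, m: 0 = head 8 mm proud of the bottle's rim, 0.008 = fully home against a hard stop; starts between 0 and 0.004. It slides with about 3 N of friction, has no spring and stays where it is left; pulled up it goes negative
- gap1 (a point): point on the row's arc midway between stoppers 1 and 2, 88 mm above the carrier's origin (the height of a seated stopper's top)
- gap2 (a point): point on the row's arc midway between stoppers 2 and 3, 88 mm above the carrier's origin (the height of a seated stopper's top)
- gap3 (a point): point on the row's arc midway between stoppers 3 and 4, 88 mm above the carrier's origin (the height of a seated stopper's top)
- vial_a: bystander: small loose clear vial with a white cap, 24 mm wide, 50 mm high, standing on the carrier's plate near (-50, 0) mm in its x, y, its top well below the stoppers. Origin: centre of its underside
- vial_b: bystander: small loose clear vial with a white cap, 24 mm wide, 50 mm high, standing on the carrier's plate near (-65, -82) mm in its x, y, its top well below the stoppers. Origin: centre of its underside
- tube_rack: bystander: loose grey single-row tube rack, 112 x 24 x 55 mm, with three orange-capped tubes rising to 90 mm, on the table beside the carrier. Origin: centre of its underside, x along the rack
- marker_pen: bystander: loose white pen with black cap lying on the table beside the carrier, 130 mm long, 13 mm thick. Origin: under its middle, x along the pen
- tip_box: bystander: loose blue pipette-tip box with clear lid, 122 x 87 x 70 mm, off to the left. Origin: centre of its underside
- mouse: bystander: white computer mouse, 105 x 60 x 30 mm, off to the right. Origin: centre of its underside
- wash_bottle: bystander: white plastic bottle, 60 mm wide, 150 mm high, off to the right. Origin: centre of its underside

How it is judged:
On the way, in this order (a step that is already met when the one before it is completed fails the run):
1. stopper 1 is pressed home (value of joint stopper1 above 0.0055 m), for 0.05 s.
2. the fingertips pass low over the row from stopper 1 to stopper 2 (horizontal distance between the grasp point and gap1 below 0.015 m and z of the grasp point in the frame of gap1 below 0.066 m).
3. stopper 2 is pressed home (value of joint stopper2 above 0.0055 m), for 0.05 s.
4. the fingertips pass low over the row from stopper 2 to stopper 3 (horizontal distance between the grasp point and gap2 below 0.015 m and z of the grasp point in the frame of gap2 below 0.066 m).
5. stopper 3 is pressed home (value of joint stopper3 above 0.0055 m), for 0.05 s.
6. the fingertips pass low over the row from stopper 3 to stopper 4 (horizontal distance between the grasp point and gap3 below 0.015 m and z of the grasp point in the frame of gap3 below 0.066 m).
7. stopper 4 is pressed home (value of joint stopper4 above 0.0055 m), for 0.05 s.
At the end, for the whole second after the job is handed in: All four stoppers are pressed in to within 2.5 mm of fully home, the carrier stands level within 15 mm of where it was, at rest, and no bystander has moved by more than 15 mm (value of joint each of stopper1, stopper2, stopper3, stopper4 above 0.0055 m and distance of each of carrier, vial_a, vial_b, tube_rack, marker_pen, tip_box, mouse, wash_bottle from where it was at the start of the episode below 0.015 m and angle between carrier's own z axis and vertical below 0.05 rad and linear speed of carrier below 0.02 m/s); the robot touches nothing.
It fails at once if the carrier is shifted, tipped or lifted by more than 15 mm or 0.1 rad (distance of carrier from where it was at the start of the episode above 0.015 m or angle between carrier's own z axis and vertical above 0.1 rad).
It fails at once if a stopper is pulled up (more than 2 mm above its highest start) (value of joint any of stopper1, stopper2, stopper3, stopper4 below -0.002 m).
It fails at once if the carrier or a stopper is pressed harder than 30 N (contact force between the fingers and carrier above 30 N).
It fails at once if a bystander is moved by more than 15 mm (distance of any of vial_a, vial_b, tube_rack, marker_pen, tip_box, mouse, wash_bottle from where it was at the start of the episode above 0.015 m).
It also fails if it takes over 38 s, if anything falls off the work surface, if the arm or the gripper's body presses on something with over 40 N, if the wrist force passes 120 N, or if a joint passes its speed limit or range.

## Working session

There is one attempt and no reset: what is moved stays moved. The work goes in short steps, Python scripts to look and compute and a tool call to move; the robot and the scene stay as the last step left them, time stands still between calls to the robot, and variables do not carry over. Pictures are saved under pics/ and viewed, and the job is handed in when it is done.

Besides the shell and the picture viewer there is one more tool, called after "Request:" in YAML: its name, and indented under it one key for each argument. send_rows: Moves the arm, as the interface text tells. Its arguments: {"type":"object","properties":{"series":{"type":"array","items":{"type":"object","properties":{"turn":{"type":"array","items":{"type":"number"}},"translation":{"type":"array","items":{"type":"number"}},"hand":{"type":"number"}}}},"squeeze":{"type":"number"}},"required":["series"]}

```bash
mkdir -p pics
python3 - <<'E'
from bench import *
import cv2,numpy as np
s=observe();print(s)
for n in("scene","top"):
    d=snapshot(n);cv2.imwrite(f"pics/{n}0.png",d["pixels"][:,:,::-1]);print(n,d["fx"],d["fy"],d["cx"],d["cy"],np.round(d["cam_to_world"],4).tolist())
    np.savez(f"{n}0.npz",**d)
E
```

```text
{'time': 0.0, 'joints': array([ 1.11496164e+00,  3.20283342e-01,  1.56569550e+00,  3.53150278e-06,
        1.25738609e+00, -1.99961160e-02]), 'qd': array([ 0.0005969 , -0.00220597, -0.00147217, -0.00028611, -0.00133772,
        0.00163376]), 'tau': array([ 4.03538652e-04, -4.15519917e+01, -2.34164572e+01,  6.67498875e-05,
        8.22332629e-03,  6.21293523e-07]), 'eef_pos': array([0.242532  , 0.52081522, 0.23048078]), 'orientation': array([-2.10474976e-04,  2.16199038e-01,  9.76348908e-01, -8.60782789e-04]), 'force': array([-0.18249659,  0.0704779 , -0.85760062]), 'torque': array([-0.00514599,  0.02959419, -0.0461617 ]), 'finger_gap': 0.08557153786997211}
scene 427.7185066997838 427.7185066997838 318.5321982939389 197.0579357332 [[0.5536, 0.6219, -0.5539, 1.2139], [0.8327, -0.402, 0.3808, -0.4696], [0.0141, -0.672, -0.7404, 1.0042], [0.0, 0.0, 0.0, 1.0]]
top 394.76846189842837 394.76846189842837 317.11034606575384 201.20999758246802 [[0.0089, -0.9843, 0.1764, 0.2799], [-0.9999, -0.0101, -0.0055, 0.0294], [0.0072, -0.1764, -0.9843, 1.5492], [0.0, 0.0, 0.0, 1.0]]
```

View pics/scene0.png

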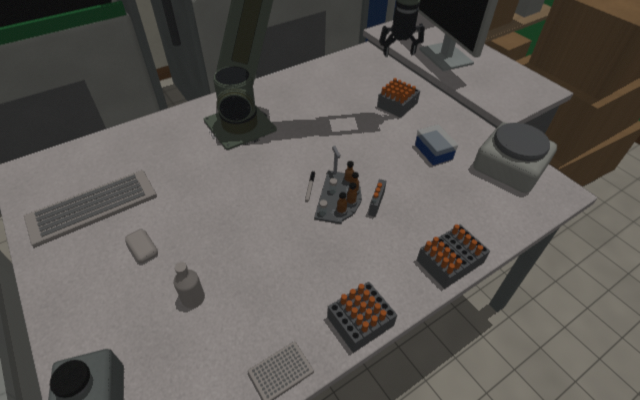

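View pics/top0.png

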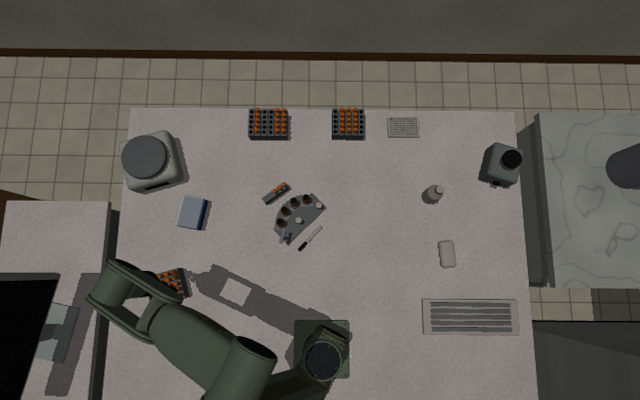

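Both cameras see the carrier: near (340,190) in scene and (298,217) in top. Next, enlarged crops.

Run:
```python
import cv2,numpy as np
for n,(x,y,w,h) in {"scene":(300,140,100,75),"top":(255,175,80,60)}.items():
    p=np.load(f"{n}0.npz")["pixels"][y:y+h,x:x+w,::-1]
    k=800//w
    im=cv2.resize(np.clip(p*1.6,0,255).astype(np.uint8),None,fx=k,fy=k,interpolation=cv2.INTER_CUBIC)
    for i in range(0,w,10): cv2.putText(im,str(x+i),(i*k,10),0,.4,(0,255,255),1);cv2.line(im,(i*k,12),(i*k,18),(0,255,255),1)
    for i in range(0,h,10): cv2.putText(im,str(y+i),(0,i*k+4),0,.4,(0,255,255),1)
    cv2.imwrite(f"pics/{n}0c.png",im)
```

```text
(no output)
```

View pics/scene0c.png

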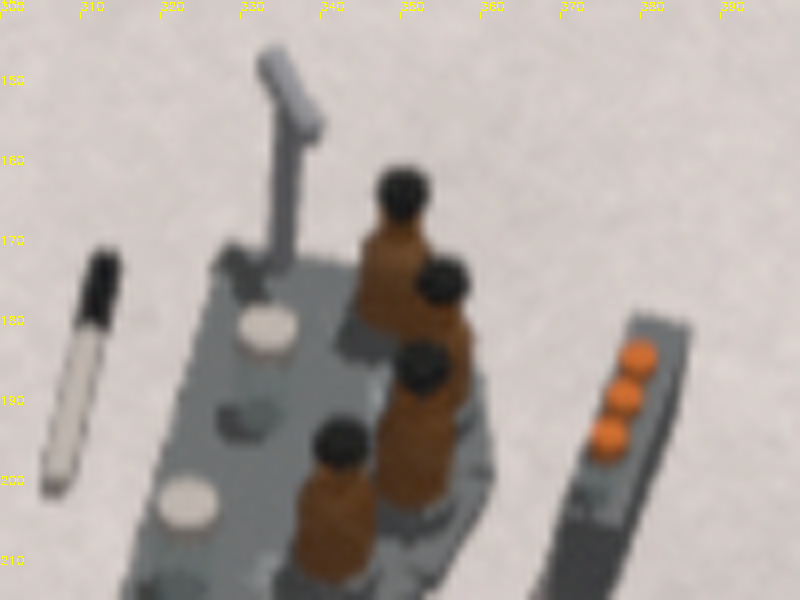

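View pics/top0c.png

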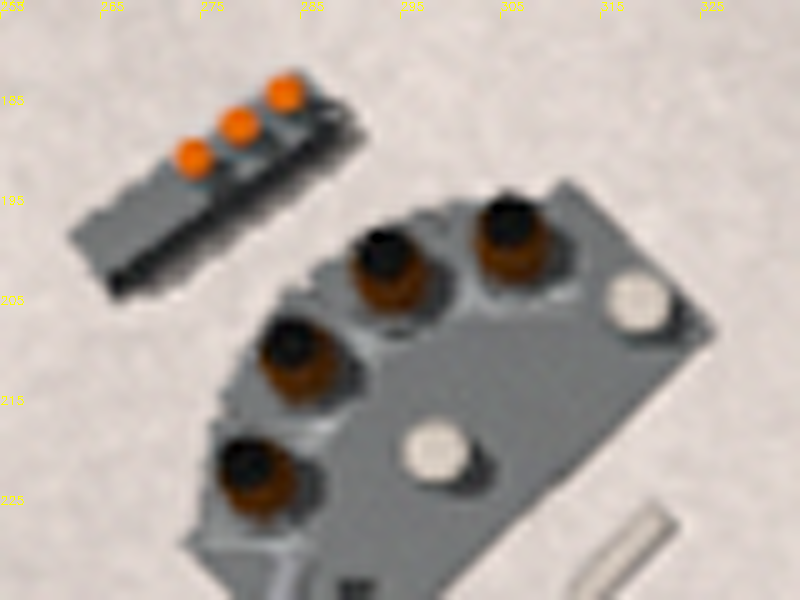

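The crop shows four black stopper heads. In scene, from the handle outward, they are at about (350,164), (355,175), (353,185) and (342,195). In top they are at (279,221), (284,209), (293,200) and (306,197). I'll refine these with dark-blob centroids and fit the carrier pose.

```bash
cat > h.py <<'E'
import numpy as np,cv2
from scipy.optimize import least_squares
B=np.array([[-11,67],[12,24],[12,-24],[-11,-67]])/1000
def proj(d,P):
    T=np.linalg.inv(d["cam_to_world"]);P=np.atleast_2d(P)@T[:3,:3].T+T[:3,3]
    return np.c_[d["fx"]*P[:,0]/P[:,2]+d["cx"],d["fy"]*P[:,1]/P[:,2]+d["cy"]]
def W(p,xy,z):
    c,s=np.cos(p[2]),np.sin(p[2]);xy=np.atleast_2d(xy)
    return np.c_[xy@np.array([[c,s],[-s,c]])+p[:2],np.broadcast_to(z,len(xy))]
E
python3 - <<'E'
from h import *
S=dict(np.load("scene0.npz"));T=dict(np.load("top0.npz"))
g={"scene":[(350,164),(355,175),(352.5,185.2),(342.3,194.8)],"top":[(279.3,221),(283.8,209),(293,200),(305.7,196.5)]}
obs={}
for n,d in(("scene",S),("top",T)):
    o=[]
    for c in g[n]:
        p=d["pixels"].max(2).astype(float)
        yy,xx=np.mgrid[:400,:640]
        r=4
        m=(np.hypot(xx-c[0],yy-c[1])<r)
        # black vs brown: use red channel
        R=d["pixels"][:,:,0].astype(float)
        w=m*np.clip(45-R,0,25)
        o.append(((w*xx).sum()/w.sum(),(w*yy).sum()/w.sum()))
    obs[n]=np.array(o);print(n,np.round(o,2).tolist())
obs2=obs
# free triangulation
for k in range(4):
    f=lambda X:np.r_[(proj(S,X)-obs["scene"][k]).ravel(),(proj(T,X)-obs["top"][k]).ravel()]
    r=least_squares(f,[.56,.1,.09]);print("tri",np.round(r.x,4),np.round(r.fun,2))
def f(p):
    P=W(p,B,p[3:7]-0.005)
    return np.r_[(proj(S,P)-obs["scene"]).ravel(),(proj(T,P)-obs["top"]).ravel(),(p[3:7]-.094)/.004]
best=min((least_squares(f,[.55,.08,y]+[.094]*4) for y in np.arange(-3,3.2,.7)),key=lambda r:r.cost)
p=best.x;print(np.round(p,4),"yaw",np.degrees(p[2]),best.cost);print(np.round(best.fun,2))
print("stoppers",np.round(W(p,B,.09),4).tolist())
h=W(p,[-.062,.097],.11);print("handle",h,proj(S,h),proj(T,h))
v=W(p,[[-.05,0],[-.065,-.082]],.062);print(proj(S,v),proj(T,v))
np.save("pose.npy",p)
E
```

```text
scene [[349.85, 164.33], [354.48, 175.09], [352.26, 185.5], [342.24, 195.27]]
top [[279.46, 221.05], [283.91, 209.07], [293.21, 200.18], [305.59, 196.95]]
tri [0.4655 0.1609 0.0865] [ 0.01 -0.    0.01  0.01]
tri [0.5109 0.1452 0.0856] [ 0.07 -0.01  0.08  0.05]
tri [0.5447 0.1111 0.0887] [ 0.01 -0.    0.01  0.  ]
tri [0.5582 0.0649 0.0856] [-0.01  0.   -0.01 -0.01]
[ 0.5198  0.1197 -5.5131  0.093   0.0926  0.0941  0.0928] yaw -315.8797384170742 0.46449392237219866
[-0.17 -0.3   0.32 -0.3   0.04  0.04 -0.14 -0.3   0.17  0.01  0.01 -0.26
  0.07 -0.13  0.22 -0.22 -0.25 -0.36  0.02 -0.31]
stoppers [[0.4653, 0.1602, 0.09], [0.5118, 0.1453, 0.09], [0.5452, 0.1109, 0.09], [0.5586, 0.064, 0.09]]
handle [[0.40780912 0.14620209 0.11      ]] [[335.69640243 149.97369389]] [[282.53502093 236.00930216]]
[[332.97584891 182.85521395]
 [322.69363853 201.48935436]] [[300.16292642 217.25392059]
 [318.50969731 205.41161088]]
```

The fit is good: residuals are at most 0.4 px, tops are at 92.6–94 mm against an allowed 88–96, and the handle reprojects correctly. Next I work out the approach move.

```bash
cat > go.py <<'E'
from h import *
from bench import observe
from scipy.spatial.transform import Rotation as R
import sys
s=observe();p=np.load("pose.npy");q=s["orientation"];M=R.from_quat([q[1],q[2],q[3],q[0]]).as_matrix()
St=W(p,B,.088)
print("t",s["time"],np.round(s["eef_pos"],4),"F",np.round(s["force"],2),"gap",s["finger_gap"],"tilt",np.degrees(np.arccos(-M[2,2])))
print("tool axes",np.round(M,4).tolist())
a=np.radians([37.,13.7,-13.7,-37.])
G=W(p,[[-.085+.1*np.cos(t),.1*np.sin(t)] for t in np.radians([27,0,-27])],.088)
for n,P in [("s%d"%(i+1),x) for i,x in enumerate(St)]+[("g%d"%(i+1),x) for i,x in enumerate(G)]:
    for z in (0.15,0.108,.0865): print(n,z,np.round(P[:2],4),"tool cm",np.round(M.T@(np.r_[P[:2],z]-s["eef_pos"])*100,2))
E
python3 go.py
```

```text
t 0.1 [0.2425 0.5209 0.2305] F [-0.33  0.29 -0.21] gap 0.08531725977799515 tilt 0.09259623940609046
tool axes [[-0.9065, 0.4222, -0.0007], [0.4222, 0.9065, -0.0015], [0.0, -0.0016, -1.0]]
s1 0.15 [0.4653 0.1602] tool cm [-35.42 -23.28   8.09]
s1 0.108 [0.4653 0.1602] tool cm [-35.42 -23.27  12.29]
s1 0.0865 [0.4653 0.1602] tool cm [-35.42 -23.27  14.44]
s2 0.15 [0.5118 0.1453] tool cm [-40.26 -22.67   8.09]
s2 0.108 [0.5118 0.1453] tool cm [-40.26 -22.66  12.29]
s2 0.0865 [0.5118 0.1453] tool cm [-40.26 -22.66  14.44]
s3 0.15 [0.5452 0.1109] tool cm [-44.74 -24.38   8.09]
s3 0.108 [0.5452 0.1109] tool cm [-44.74 -24.37  12.29]
s3 0.0865 [0.5452 0.1109] tool cm [-44.74 -24.37  14.44]
s4 0.15 [0.5586 0.064 ] tool cm [-47.94 -28.06   8.1 ]
s4 0.108 [0.5586 0.064 ] tool cm [-47.94 -28.06  12.3 ]
s4 0.0865 [0.5586 0.064 ] tool cm [-47.94 -28.05  14.45]
g1 0.15 [0.4912 0.1552] tool cm [-37.98 -22.64   8.09]
g1 0.108 [0.4912 0.1552] tool cm [-37.98 -22.63  12.29]
g1 0.0865 [0.4912 0.1552] tool cm [-37.98 -22.63  14.44]
g2 0.15 [0.5306 0.1302] tool cm [-42.61 -23.24   8.09]
g2 0.108 [0.5306 0.1302] tool cm [-42.61 -23.24  12.29]
g2 0.0865 [0.5306 0.1302] tool cm [-42.61 -23.23  14.44]
g3 0.15 [0.5544 0.09  ] tool cm [-46.46 -25.88   8.1 ]
g3 0.108 [0.5544 0.09  ] tool cm [-46.46 -25.87  12.3 ]
g3 0.0865 [0.5544 0.09  ] tool cm [-46.46 -25.87  14.45]
```

Request:
send_rows:
  series:
    - {"turn": [0,0,0],"translation": [-4,-2.6,0],"hand": -1}
    - {"turn": [0,0,0],"translation": [-8,-5.2,0],"hand": -1}
    - {"turn": [0,0,0],"translation": [-12,-7.9,0],"hand": -1}
    - {"turn": [0,0,0],"translation": [-16,-10.5,0],"hand": -1}
    - {"turn": [0,0,0],"translation": [-20,-13.1,0],"hand": -1}
    - {"turn": [0,0,0],"translation": [-24,-15.8,1],"hand": -1}
    - {"turn": [0,0,0],"translation": [-28,-18.4,3],"hand": -1}
    - {"turn": [0,0,0],"translation": [-32,-21,5],"hand": -1}
    - {"turn": [0,0,0],"translation": [-35.4,-23.3,7],"hand": -1}
    - {"turn": [0,0,0],"translation": [-35.4,-23.3,8.1],"hand": -1}
    - {"turn": [0,0,0],"translation": [-35.4,-23.3,8.1],"hand": -1}
    - {"turn": [0,0,0],"translation": [-35.4,-23.3,8.1],"hand": -1}

```text
time: 1.3
eef_pos: [0.4647, 0.1609, 0.1501]
orientation: [-0.0, 0.216, 0.976, -0.001]
force: [-0.1, 0.2, 0.9]
finger_gap: -0.0003
```

```bash
python3 go.py | head -5;  python3 - <<'E'
from bench import *
import cv2,numpy as np
from h import *
s=observe()
for n,(x,y,w,h) in {"scene":(300,120,100,75),"top":(245,165,80,60)}.items():
    d=snapshot(n);k=800//w
    print(n,proj(d,s["eef_pos"]))
    cv2.imwrite(f"pics/{n}1.png",cv2.resize(np.clip(d["pixels"][y:y+h,x:x+w,::-1]*1.6,0,255).astype(np.uint8),None,fx=k,fy=k,interpolation=cv2.INTER_CUBIC))
E
```

```text
t 1.3 [0.4647 0.1609 0.1501] F [-0.13  0.21  0.87] gap -0.00026806810596968224 tilt 0.08965822103036296
tool axes [[-0.9068, 0.4216, -0.0012], [0.4216, 0.9068, -0.0011], [0.0006, -0.0014, -1.0]]
s1 0.15 [0.4653 0.1602] tool cm [-0.09 -0.04  0.01]
s1 0.108 [0.4653 0.1602] tool cm [-0.09 -0.03  4.21]
s1 0.0865 [0.4653 0.1602] tool cm [-0.09 -0.03  6.36]
scene [[351.14775305 148.78182991]]
top [[277.91500415 219.03782586]]
```

View pics/scene1.png

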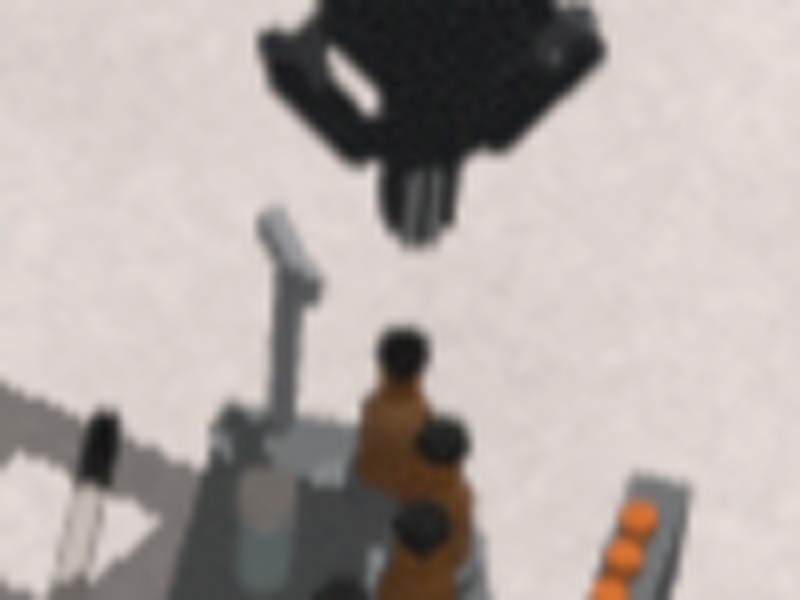

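The tip is at (351.5,150), as projected. The knuckles start about 40 mm above the tip, so they will clear the 110 mm handle. Pressing stopper 1.

Request:
send_rows:
  series:
    - {"turn": [0,0,0],"translation": [-0.1,-0.05,2.5],"hand": -1}
    - {"turn": [0,0,0],"translation": [-0.1,-0.05,4.5],"hand": -1}
    - {"turn": [0,0,0],"translation": [-0.1,-0.05,5.1],"hand": -1}
    - {"turn": [0,0,0],"translation": [-0.1,-0.05,5.3],"hand": -1}
    - {"turn": [0,0,0],"translation": [-0.1,-0.05,5.5],"hand": -1}
    - {"turn": [0,0,0],"translation": [-0.1,-0.05,5.7],"hand": -1}
    - {"turn": [0,0,0],"translation": [-0.1,-0.05,5.9],"hand": -1}
    - {"turn": [0,0,0],"translation": [-0.1,-0.05,6.05],"hand": -1}
    - {"turn": [0,0,0],"translation": [-0.1,-0.05,6.2],"hand": -1}
    - {"turn": [0,0,0],"translation": [-0.1,-0.05,6.3],"hand": -1}
    - {"turn": [0,0,0],"translation": [-0.1,-0.05,6.36],"hand": -1}
    - {"turn": [0,0,0],"translation": [-0.1,-0.05,6.36],"hand": -1}

```text
time: 2.6
eef_pos: [0.4662, 0.1606, 0.0873]
orientation: [0.001, 0.215, 0.977, -0.0]
force: [1.0, 1.4, 3.3]
finger_gap: -0.0001
```

```bash
python3 go.py
```

```text
t 2.6 [0.4662 0.1606 0.0873] F [1.01 1.42 3.28] gap -0.00013378139621081692 tilt 0.1033427127680668
tool axes [[-0.9074, 0.4204, 0.0018], [0.4204, 0.9074, -0.0004], [-0.0018, 0.0003, -1.0]]
s1 0.15 [0.4653 0.1602] tool cm [ 0.05 -0.08 -6.27]
s1 0.108 [0.4653 0.1602] tool cm [ 0.06 -0.08 -2.07]
s1 0.0865 [0.4653 0.1602] tool cm [ 0.07 -0.08  0.08]
s2 0.15 [0.5118 0.1453] tool cm [-4.78  0.53 -6.26]
s2 0.108 [0.5118 0.1453] tool cm [-4.78  0.52 -2.06]
s2 0.0865 [0.5118 0.1453] tool cm [-4.77  0.52  0.09]
s3 0.15 [0.5452 0.1109] tool cm [-9.26 -1.2  -6.26]
s3 0.108 [0.5452 0.1109] tool cm [-9.26 -1.2  -2.06]
s3 0.0865 [0.5452 0.1109] tool cm [-9.25 -1.2   0.09]
s4 0.15 [0.5586 0.064 ] tool cm [-12.45  -4.89  -6.25]
s4 0.108 [0.5586 0.064 ] tool cm [-12.45  -4.89  -2.05]
s4 0.0865 [0.5586 0.064 ] tool cm [-12.44  -4.89   0.1 ]
g1 0.15 [0.4912 0.1552] tool cm [-2.5   0.56 -6.27]
g1 0.108 [0.4912 0.1552] tool cm [-2.5   0.55 -2.07]
g1 0.0865 [0.4912 0.1552] tool cm [-2.49  0.55  0.08]
g2 0.15 [0.5306 0.1302] tool cm [-7.13 -0.05 -6.26]
g2 0.108 [0.5306 0.1302] tool cm [-7.12 -0.06 -2.06]
g2 0.0865 [0.5306 0.1302] tool cm [-7.12 -0.06  0.09]
g3 0.15 [0.5544 0.09  ] tool cm [-10.98  -2.7   -6.25]
g3 0.108 [0.5544 0.09  ] tool cm [-10.97  -2.7   -2.05]
g3 0.0865 [0.5544 0.09  ] tool cm [-10.97  -2.7    0.1 ]
```

Request:
send_rows:
  series:
    - {"turn": [0,0,0],"translation": [0,-0.05,0.1],"hand": -1}
    - {"turn": [0,0,0],"translation": [0,-0.05,0.2],"hand": -1}
    - {"turn": [0,0,0],"translation": [0,-0.05,0.2],"hand": -1}
    - {"turn": [0,0,0],"translation": [0,-0.05,0.2],"hand": -1}

```text
time: 3.0
eef_pos: [0.4663, 0.1605, 0.086]
orientation: [0.001, 0.215, 0.977, 0.0]
force: [0.5, 4.0, 8.0]
finger_gap: 0.0002
```

Force rose from 3.3 to 8 N over 1.3 mm, matching the 4 N/mm pad spring, and the tip is at 86 mm. So stopper 1 is on its hard stop. On to stopper 2 over gap1.

Request:
send_rows:
  series:
    - {"turn": [0,0,0],"translation": [0,0,-1],"hand": -1}
    - {"turn": [0,0,0],"translation": [0,0,-2.2],"hand": -1}
    - {"turn": [0,0,0],"translation": [-0.3,0.1,-2.2],"hand": -1}
    - {"turn": [0,0,0],"translation": [-1.4,0.4,-2.2],"hand": -1}
    - {"turn": [0,0,0],"translation": [-2.5,0.55,-2.2],"hand": -1}
    - {"turn": [0,0,0],"translation": [-3.6,0.6,-2.2],"hand": -1}
    - {"turn": [0,0,0],"translation": [-4.75,0.53,-2.2],"hand": -1}
    - {"turn": [0,0,0],"translation": [-4.75,0.53,-2.2],"hand": -1}
    - {"turn": [0,0,0],"translation": [-4.75,0.53,-2.2],"hand": -1}

```text
time: 3.9
eef_pos: [0.5115, 0.145, 0.1077]
orientation: [0.001, 0.216, 0.976, 0.0]
force: [-0.3, -0.0, -0.4]
finger_gap: -0.0001
```

```bash
python3 go.py | grep -v s1;  python3 - <<'E'
from bench import *
import cv2,numpy as np
n,(x,y,w,h)="scene",(300,130,100,75)
d=snapshot(n);k=800//w
cv2.imwrite(f"pics/{n}2.png",cv2.resize(np.clip(d["pixels"][y:y+h,x:x+w,::-1]*1.6,0,255).astype(np.uint8),None,fx=k,fy=k,interpolation=cv2.INTER_CUBIC))
E
```

```text
t 3.9 [0.5115 0.145  0.1077] F [-0.25 -0.02 -0.4 ] gap -6.9849501949251e-05 tilt 0.08463075754800051
tool axes [[-0.9068, 0.4215, 0.0014], [0.4215, 0.9068, 0.0003], [-0.0012, 0.0009, -1.0]]
s2 0.15 [0.5118 0.1453] tool cm [-0.01  0.05 -4.23]
s2 0.108 [0.5118 0.1453] tool cm [-0.01  0.04 -0.03]
s2 0.0865 [0.5118 0.1453] tool cm [-0.    0.04  2.12]
s3 0.15 [0.5452 0.1109] tool cm [-4.49 -1.67 -4.23]
s3 0.108 [0.5452 0.1109] tool cm [-4.49 -1.67 -0.03]
s3 0.0865 [0.5452 0.1109] tool cm [-4.49 -1.68  2.12]
s4 0.15 [0.5586 0.064 ] tool cm [-7.69 -5.36 -4.23]
s4 0.108 [0.5586 0.064 ] tool cm [-7.68 -5.36 -0.03]
s4 0.0865 [0.5586 0.064 ] tool cm [-7.68 -5.36  2.12]
g1 0.15 [0.4912 0.1552] tool cm [ 2.27  0.07 -4.23]
g1 0.108 [0.4912 0.1552] tool cm [ 2.27  0.07 -0.03]
g1 0.0865 [0.4912 0.1552] tool cm [2.28 0.07 2.12]
g2 0.15 [0.5306 0.1302] tool cm [-2.36 -0.53 -4.23]
g2 0.108 [0.5306 0.1302] tool cm [-2.35 -0.54 -0.03]
g2 0.0865 [0.5306 0.1302] tool cm [-2.35 -0.54  2.12]
g3 0.15 [0.5544 0.09  ] tool cm [-6.21 -3.17 -4.23]
g3 0.108 [0.5544 0.09  ] tool cm [-6.2  -3.18 -0.03]
g3 0.0865 [0.5544 0.09  ] tool cm [-6.2  -3.18  2.12]
```

View pics/scene2.png

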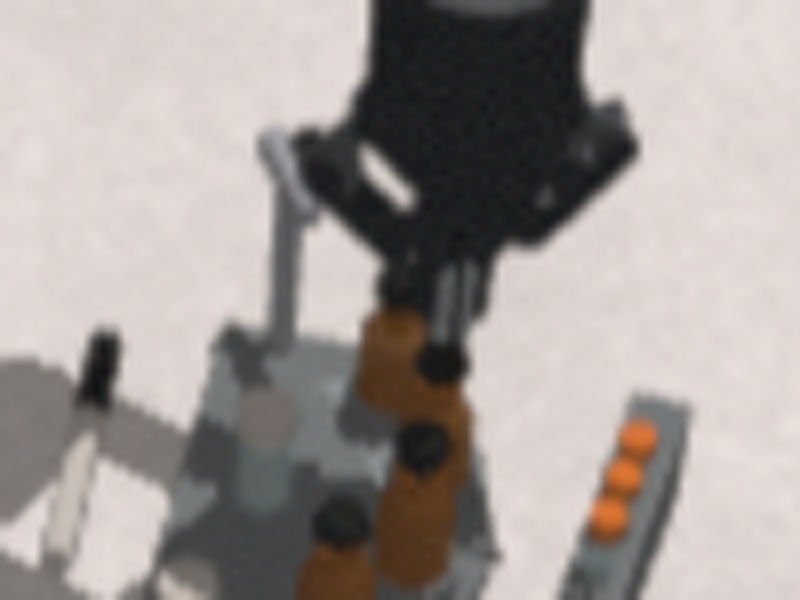

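The carrier hasn't moved and the tip is above stopper 2, which is at about (355,175) in the full picture. Pressing stopper 2.

Request:
send_rows:
  series:
    - {"turn": [0,0,0],"translation": [0,0.05,0.8],"hand": -1}
    - {"turn": [0,0,0],"translation": [0,0.05,1.1],"hand": -1}
    - {"turn": [0,0,0],"translation": [0,0.05,1.3],"hand": -1}
    - {"turn": [0,0,0],"translation": [0,0.05,1.5],"hand": -1}
    - {"turn": [0,0,0],"translation": [0,0.05,1.7],"hand": -1}
    - {"turn": [0,0,0],"translation": [0,0.05,1.9],"hand": -1}
    - {"turn": [0,0,0],"translation": [0,0.05,2.05],"hand": -1}
    - {"turn": [0,0,0],"translation": [0,0.05,2.15],"hand": -1}
    - {"turn": [0,0,0],"translation": [0,0.05,2.25],"hand": -1}
    - {"turn": [0,0,0],"translation": [0,0.05,2.25],"hand": -1}
    - {"turn": [0,0,0],"translation": [0,0.05,2.25],"hand": -1}

```text
time: 5.05
eef_pos: [0.5112, 0.1457, 0.086]
orientation: [0.001, 0.216, 0.976, 0.0]
force: [-4.1, 0.9, 8.5]
finger_gap: 0.0002
```

```bash
python3 go.py | grep -E "t |g2 0.108|s3 0.108"
```

```text
t 5.05 [0.5112 0.1457 0.086 ] F [-4.09  0.9   8.5 ] gap 0.00020562038492427878 tilt 0.0726421495305621
s3 0.108 [0.5452 0.1109] tool cm [-4.55 -1.73 -2.2 ]
g2 0.108 [0.5306 0.1302] tool cm [-2.42 -0.59 -2.2 ]
```

Same signature on stopper 2: 8.5 N at 86 mm. Moving over gap2 to stopper 3.

Request:
send_rows:
  series:
    - {"turn": [0,0,0],"translation": [0,0,-1],"hand": -1}
    - {"turn": [0,0,0],"translation": [0,0,-2.2],"hand": -1}
    - {"turn": [0,0,0],"translation": [-0.3,0,-2.2],"hand": -1}
    - {"turn": [0,0,0],"translation": [-1.4,-0.2,-2.2],"hand": -1}
    - {"turn": [0,0,0],"translation": [-2.4,-0.6,-2.2],"hand": -1}
    - {"turn": [0,0,0],"translation": [-3.5,-1.1,-2.2],"hand": -1}
    - {"turn": [0,0,0],"translation": [-4.55,-1.73,-2.2],"hand": -1}
    - {"turn": [0,0,0],"translation": [-4.55,-1.73,-2.2],"hand": -1}
    - {"turn": [0,0,0],"translation": [-4.55,-1.73,-2.2],"hand": -1}

```text
time: 5.95
eef_pos: [0.5451, 0.1103, 0.1077]
orientation: [0.0, 0.216, 0.976, 0.0]
force: [-0.9, 0.0, 0.9]
finger_gap: 0.0002
```

```bash
python3 go.py | grep -E "t |s3"
```

```text
t 5.95 [0.5451 0.1103 0.1077] F [-0.88  0.01  0.89] gap 0.0001648212140160503 tilt 0.03860737992211218
s3 0.15 [0.5452 0.1109] tool cm [ 0.02  0.06 -4.23]
s3 0.108 [0.5452 0.1109] tool cm [ 0.02  0.05 -0.03]
s3 0.0865 [0.5452 0.1109] tool cm [0.02 0.05 2.12]
```

Request:
send_rows:
  series:
    - {"turn": [0,0,0],"translation": [0,0.05,0.8],"hand": -1}
    - {"turn": [0,0,0],"translation": [0,0.05,1.1],"hand": -1}
    - {"turn": [0,0,0],"translation": [0,0.05,1.3],"hand": -1}
    - {"turn": [0,0,0],"translation": [0,0.05,1.5],"hand": -1}
    - {"turn": [0,0,0],"translation": [0,0.05,1.7],"hand": -1}
    - {"turn": [0,0,0],"translation": [0,0.05,1.9],"hand": -1}
    - {"turn": [0,0,0],"translation": [0,0.05,2.05],"hand": -1}
    - {"turn": [0,0,0],"translation": [0,0.05,2.15],"hand": -1}
    - {"turn": [0,0,0],"translation": [0,0.05,2.25],"hand": -1}
    - {"turn": [0,0,0],"translation": [0,0.05,2.25],"hand": -1}
    - {"turn": [0,0,0],"translation": [0,0.05,2.25],"hand": -1}

```text
time: 7.05
eef_pos: [0.545, 0.1109, 0.0859]
orientation: [-0.0, 0.216, 0.976, 0.0]
force: [-4.0, 0.7, 8.9]
finger_gap: -0.0003
```

```bash
python3 go.py | grep -E "t |g3 0.108|s4 0.108"
```

```text
t 7.05 [0.545  0.1109 0.0859] F [-4.01  0.73  8.86] gap -0.0002726805201221689 tilt 0.04839997440822723
s4 0.108 [0.5586 0.064 ] tool cm [-3.21 -3.68 -2.21]
g3 0.108 [0.5544 0.09  ] tool cm [-1.73 -1.5  -2.21]
```

Request:
send_rows:
  series:
    - {"turn": [0,0,0],"translation": [0,0,-1],"hand": -1}
    - {"turn": [0,0,0],"translation": [0,0,-2.2],"hand": -1}
    - {"turn": [0,0,0],"translation": [-0.2,-0.1,-2.2],"hand": -1}
    - {"turn": [0,0,0],"translation": [-1,-0.7,-2.2],"hand": -1}
    - {"turn": [0,0,0],"translation": [-1.75,-1.5,-2.2],"hand": -1}
    - {"turn": [0,0,0],"translation": [-2.6,-2.6,-2.2],"hand": -1}
    - {"turn": [0,0,0],"translation": [-3.2,-3.68,-2.2],"hand": -1}
    - {"turn": [0,0,0],"translation": [-3.2,-3.68,-2.2],"hand": -1}
    - {"turn": [0,0,0],"translation": [-3.2,-3.68,-2.2],"hand": -1}

```text
time: 7.95
eef_pos: [0.5584, 0.0634, 0.1077]
orientation: [-0.0, 0.217, 0.976, 0.0]
force: [-0.5, -0.3, -0.6]
finger_gap: 0.0
```

```bash
python3 go.py | grep -E "t |s4"
```

```text
t 7.95 [0.5584 0.0634 0.1077] F [-0.53 -0.3  -0.58] gap 5.662673436581907e-06 tilt 0.06749926372214814
s4 0.15 [0.5586 0.064 ] tool cm [ 0.01  0.06 -4.23]
s4 0.108 [0.5586 0.064 ] tool cm [ 0.01  0.06 -0.03]
s4 0.0865 [0.5586 0.064 ] tool cm [0.   0.06 2.12]
```

Request:
send_rows:
  series:
    - {"turn": [0,0,0],"translation": [0,0.05,0.8],"hand": -1}
    - {"turn": [0,0,0],"translation": [0,0.05,1.1],"hand": -1}
    - {"turn": [0,0,0],"translation": [0,0.05,1.3],"hand": -1}
    - {"turn": [0,0,0],"translation": [0,0.05,1.5],"hand": -1}
    - {"turn": [0,0,0],"translation": [0,0.05,1.7],"hand": -1}
    - {"turn": [0,0,0],"translation": [0,0.05,1.9],"hand": -1}
    - {"turn": [0,0,0],"translation": [0,0.05,2.05],"hand": -1}
    - {"turn": [0,0,0],"translation": [0,0.05,2.15],"hand": -1}
    - {"turn": [0,0,0],"translation": [0,0.05,2.25],"hand": -1}
    - {"turn": [0,0,0],"translation": [0,0.05,2.25],"hand": -1}
    - {"turn": [0,0,0],"translation": [0,0.05,2.25],"hand": -1}

```text
time: 9.05
eef_pos: [0.5584, 0.0642, 0.086]
orientation: [-0.0, 0.217, 0.976, 0.001]
force: [-3.1, 1.0, 7.9]
finger_gap: -0.0004
```

Stopper 4 read 7.9 N at 86 mm. Now straight up, then aside for a clear look.

Request:
send_rows:
  series:
    - {"turn": [0,0,0],"translation": [0,0,-1],"hand": -1}
    - {"turn": [0,0,0],"translation": [0,0,-3],"hand": -1}
    - {"turn": [0,0,0],"translation": [0,0,-7],"hand": -1}
    - {"turn": [0,0,0],"translation": [0,0,-11],"hand": -1}
    - {"turn": [0,0,0],"translation": [0,0,-15],"hand": -1}
    - {"turn": [0,0,0],"translation": [0,-4,-16],"hand": -1}
    - {"turn": [0,0,0],"translation": [0,-8,-16],"hand": -1}
    - {"turn": [0,0,0],"translation": [0,-12,-16],"hand": -1}
    - {"turn": [0,0,0],"translation": [0,-16,-16],"hand": -1}
    - {"turn": [0,0,0],"translation": [0,-20,-16],"hand": -1}
    - {"turn": [0,0,0],"translation": [0,-20,-16],"hand": -1}
    - {"turn": [0,0,0],"translation": [0,-20,-16],"hand": -1}

```text
time: 10.25
eef_pos: [0.4738, -0.1179, 0.2462]
orientation: [0.0, 0.218, 0.976, 0.001]
force: [0.2, 0.1, -0.2]
finger_gap: 0.0003
```

Run:
```python
from bench import *
from h import *
for n,(x,y,w,h) in {"scene":(300,140,100,75),"top":(255,175,80,60)}.items():
    d=snapshot(n);k=800//w
    cv2.imwrite(f"pics/{n}3.png",cv2.resize(np.clip(d["pixels"][y:y+h,x:x+w,::-1]*1.6,0,255).astype(np.uint8),None,fx=k,fy=k,interpolation=cv2.INTER_CUBIC))
print(observe()["time"],observe()["force"])
```

```text
10.35 [-0.30550205 -0.04601735 -0.40478854]
```

View pics/scene3.png

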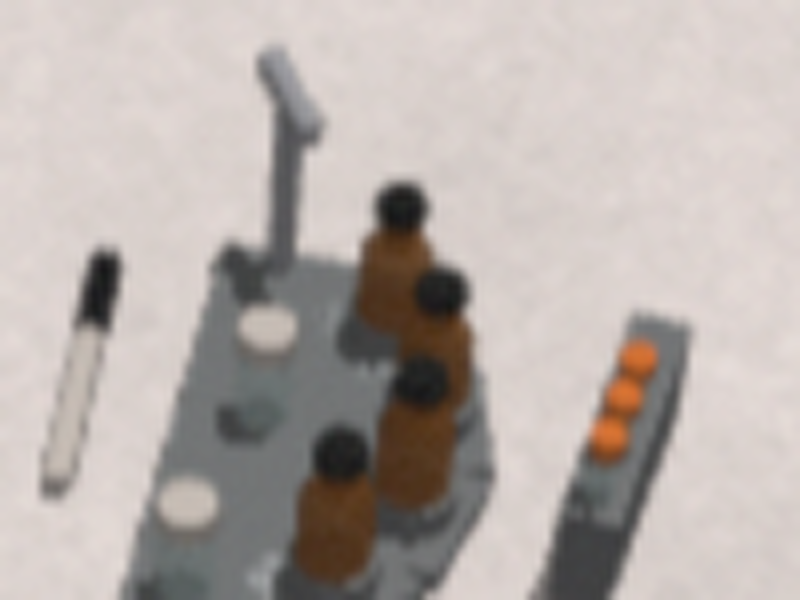

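View pics/top3.png

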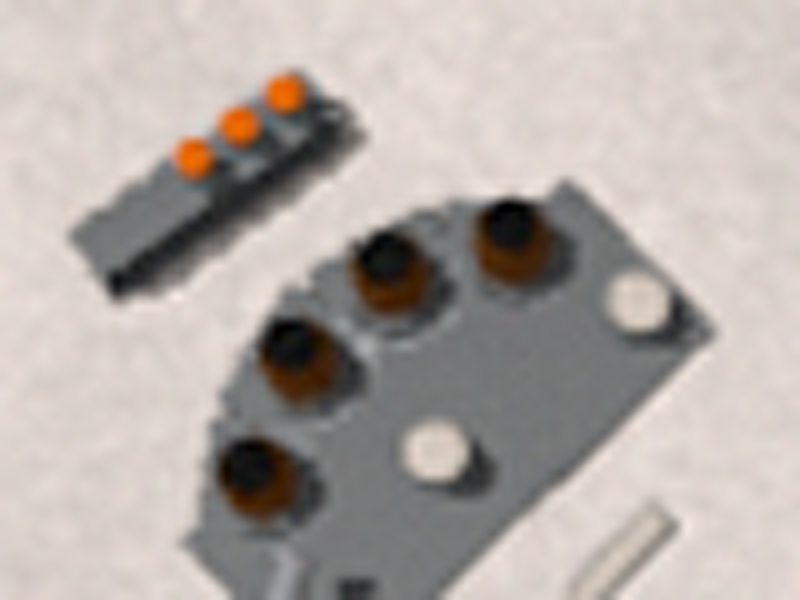

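All four heads sit lower: in scene each dropped about 1–2 px, to roughly (350,166), (355,176), (352,187) and (342,197). The carrier, vials, rack and pen are at the same pixels as before. Handing in.

```bash
python3 -c "
from bench import *
print(job_done())"
```

```text
the job is handed in; nothing more can be done
None
```

I pressed the four stoppers in order, 1 to 4, with the fingers shut. Between stoppers the fingertips followed the arc about 20 mm above the seated tops. I then lifted clear and handed the job in at about 10.4 s; it reports no verdict.

- **Seating:** at the end of each press the fingertips stood at about 86 mm, with 8 to 9 N measured upward. The force readings fit stoppers on their hard stops with about 2 mm of soft-top compression, and the hand-in threshold is 2.5 mm. I tested the hard stop directly only on stopper 1, where the force rose at about 4 N per mm.
- **Surroundings:** in the last close-up pictures all four heads are lower. The carrier, vials, tube rack and pen are at the same pixels as at the start. I did not check the tip box, mouse and wash bottle again, but the arm never went near them while low.
- **Forces:** the readings I took stayed below about 10 N. A sideways force of about 3 to 4 N showed up during the presses and was gone after lifting.

No check failed or disagreed.

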